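# Seat the mask frame on the two dowels of the conservation cradle

## Robot

A 6-joint arm with a two-finger parallel gripper is mounted at the origin on the work surface. World frame = base frame: x ahead of the robot, y to its left, z up, the work surface at z = 0. Lengths are in m, angles in rad, forces in N, time in s.
With the tool pointing down it reaches from about 0.325 to 0.85 m from the base axis. Payload 4.4 kg.
Tool frame: the origin (TCP) lies midway between the tips of the shut fingers; the grasp point (between the pads) lies 19 mm behind it; z points along the fingers, y is the line along which they close (so a half turn about z gives the same grasp; the last joint's range is limited). The gripper opens to 94 mm and grips with 3 to 60 N. Pads are 16 mm wide; open, the fingers measure 119 mm over their backs; the gripper's body (75 mm by 177 mm) begins 78 mm behind the grasp point.
Start: joints at [1.179, 0.207, 1.542, -0, 1.393, -0.15], TCP at [0.137, 0.558, 0.205] pointing down, gripper open.
Joint ranges: [-2.73, 2.73], [-0.86, 2.22], [0.23, 2.46], [-1.11, 4.25], [0.08, 2.63], [-2.82, 2.82]. Speed limits (rad/s): [2.79, 2.79, 3.14, 3.14, 3.14, 3.14].

## Interface

Orientations are given as a rotation vector (axis times angle).
In Python, from rig import read_state, capture, sign_off gives the robot as it stands.
- The arm moves only by the shell command python3 -m crank 'ROWS' [OPENING] [FORCE]. ROWS is JSON, one flat list of numbers, 6 for each row, row after row: the shift along the world's x, y, z in units of 30 mm (1.0 is 30 mm), then the turn, a rotation vector about the world's x, y, z in units of 6 degrees (1.0 is 6 degrees). In form: [dx, dy, dz, ax, ay, az, dx, dy, dz, ax, ay, az, ...]. A call has 1 to 10 rows; each row shifts and turns the commanded pose from where the row before left it; what a row does not reach is not made up. A row lasts 1/12 s, in which the tool goes at most 41.7 mm and 7.16 degrees, less where a joint would pass 70% of its speed; a pose out of reach is approached as far as the arm can. A call is refused whole if a number of a shift passes 1 or a number of a turn 1, either way. A call with a gripper value outside its range is refused whole. OPENING is the opening in per cent of the stroke, from 0 (shut) to 100 (fully open), set as the call begins (- or left out, the last holds). The fingers move at their own pace and stop on an object; FORCE is the grip in N (left out, the last holds). Time passes only in rows, so rows that do not move let the fingers close. It gives the time, the measured TCP pose, the force, the opening and the grip force at its end, in the units of the state.
- read_state(): the state, without advancing time (a new reading comes with each control period).
- capture(name): name is "scene" or "side" or "wrist"; returns a dict with "img" (420x560x3 uint8, red, green, blue), "fx", "fy", "cx", "cy" (pixels), "dist" ([k1, k2, p1, p2, k3] as OpenCV has them; the pictures are not rectified), "extrinsics" (4x4, takes a point from camera to world coordinates); the wrist camera has in their place "T_tool_cam" (4x4, takes a point from camera to tool coordinates, whose origin is the TCP and whose axes are the flange's). Camera axes: x right, y up, looking along -z (the intrinsics and any distortion apply to the point x, -y, -z); pixel columns grow to the right and rows downward; lengths in m; the calibration is good to about 2 mm. A picture is of the moment at which its call begins: read the wrist's pose just before it. There is no depth.
- sign_off(): hands the job in; it is judged then, once.
The state is a dict: "time": time; "qpos": joint angles; "joint_velocities": joint speeds; "tau": joint torques, N m; "tool_pos": TCP position; "eef_rot": TCP orientation; "ft_force": force on the tool from outside, world axes, zero at the start; "torque": the same for the moment, N m; "grip_width": finger opening in m; "finger_force": force on a finger pad.
Only numpy, scipy, OpenCV 4.12 (cv2) and the standard library are available. Lean on these libraries where they do the work, as an engineer would, in place of code of your own. Each camera call takes 0.05 s, during which the arm holds its last target. There are 200 camera calls.

## Task

Pick up the blue mask frame by its black carrying bar and lower it gently onto the two brass dowels of the grey and white cradle, one dowel through each round hole, until it lies flat and fully home on the white lands over the little gilded roundel; either way round will do. The dowels' bar is clamped anywhere along its slots, so look or feel for them. Do not touch or shift the roundel, do not let the frame drop or slam down, and leave the jar, brush and tweezers where they are.

Things in the scene. Friction and masses are not known exactly. Their poses are not given: they have to be found in the camera images.
- frame: Rigid loose blue mask frame, about 0.3 kg: flat plate 120 (x) by 200 (y) by 6 mm, lying on the table at first. Origin: centre of its underside, z up. Two round through holes, 13.5 mm diameter, at x = 0, y = +70 and -70 mm. Two windows, 90 (x) by 41 mm (y), centred at x = 0, y = +35 and -35 mm. Same when turned half round.
- bar (a point): Middle of the black carrying bar that stands along x on the frame's middle, 28 mm above the frame's underside, axes as the frame's. The bar is 80 mm long (x), 14 mm thick (y), and reaches from the plate's top (6 mm above the frame's underside) to 38 mm above it. Pinch it across its thickness.
- cradle: Cradle, fixed, never moves: grey board 150 (x) by 230 (y) by 14 mm with two white lands, each 130 (x) by 62 mm (y), at y = +77 and -77 mm, flat tops 26 mm above the table; the frame rests on them. Origin: centre of the board's underside, z up. Two rigid brass dowels, 12 mm diameter, 140 mm apart along y, rise from slots in the lands at x = 0.
- slots (a point): Point midway between the slots' middles, at the height of the lands' tops, axes as the cradle's. The dowels share a rigid bar clamped unknown along the slots, s from -15 to +15 mm: they stand at y = s + 70 and s - 70 mm from this point, x = 0. s is not reported; see or feel it. Tips are 22 mm above this point, the last 3 mm tapering to 9.5 mm diameter.
- roundel: Gilded dark lacquer roundel, loose, 86 mm diameter, 9 mm high (8 mm body, gilding on top), lying in the middle of the cradle between the lands, its top about 23 mm above the table. Origin: centre of its underside. Fragile: leave alone.
- brush: Loose brush with a handle, 170 mm long along its x, lying on the table beside the work; bystander. Origin at its underside.
- jar: Loose jar with a white cap, 60 mm diameter, 75 mm high, standing on the table; bystander. Origin: centre of its underside.
- tweezers: Loose steel tweezers, 120 mm long along x, 26 mm wide, 8 mm high, lying on the table; bystander. Origin: its middle, at the table.
Mind the look-alikes: they are no part of the job. What is shaped like the frame but brown or orange is not meant.

How it is judged:
On the way:
1. the frame is lifted off the table (height (world z) of frame above 0.055 m), for 0.2 s.
At the end, for the whole second after the job is handed in: The frame rests flat on the lands, underside 26 mm up within 1.5 mm, tilt under 0.02 rad, a dowel in each hole: middle within 3 mm of the cradle's x = 0 and 17.5 mm along y, y axes parallel within 0.035 rad. The roundel is within 8 mm of the cradle's middle (z of frame in the frame of cradle between 0.0245 and 0.0275 m and x of frame in the frame of cradle between -0.003 and 0.003 m and y of frame in the frame of cradle between -0.0175 and 0.0175 m and angle between the y axis of frame and the y axis of cradle, either way round below 0.035 rad and angle between the z axis of frame and the z axis of cradle, either way round below 0.02 rad and linear speed of frame below 0.01 m/s and horizontal distance between roundel and cradle below 0.008 m); the robot touches nothing.
It fails at once if the frame drops or slams onto the dowels or the lands (faster than 0.25 m/s at the height of the dowels) (horizontal distance between frame and cradle below 0.05 m and z of frame in the frame of cradle below 0.055 m and linear speed of frame above 0.25 m/s).
It fails at once if the frame or the robot touches the roundel (more than 0.5 N) (contact force between any of frame, the arm, the fingers and roundel above 0.5 N).
It fails at once if the roundel is shifted more than 8 mm (distance of roundel from where it was at the start of the episode above 0.008 m).
It fails at once if the jar, brush or tweezers are moved more than 25 mm (distance of any of brush, jar, tweezers from where it was at the start of the episode above 0.025 m).
It also fails if it takes over 67 s, if anything falls off the work surface, if the arm or the gripper's body presses on something with over 40 N, if the wrist force passes 120 N, or if a joint passes its speed limit or range.

## Working session

There is one attempt and no reset: what is moved stays moved. The work goes in short steps, Python scripts to look and compute and a shell command to move; the robot and the scene stay as the last step left them, time stands still between calls to the robot, and variables do not carry over. Pictures are saved under pics/ and viewed, at most 10 in all, crops included, and the job is handed in when it is done.

```bash
mkdir -p pics; ls
cat > h.py <<'E'
import numpy as np, cv2
from scipy.spatial.transform import Rotation as R
from rig import read_state, capture, sign_off
def cap(name):
    s=read_state(); c=capture(name)
    if 'extrinsics' in c: T=np.array(c['extrinsics'])
    else:
        W=np.eye(4); W[:3,:3]=R.from_rotvec(s['eef_rot']).as_matrix(); W[:3,3]=s['tool_pos']
        T=W@np.array(c['T_tool_cam'])
    c['T']=T; c['K']=np.array([[c['fx'],0,c['cx']],[0,c['fy'],c['cy']],[0,0,1.]]); c['d']=np.array(c['dist'],float)
    return c
def save(c,n): cv2.imwrite('pics/'+n,cv2.cvtColor(np.asarray(c['img']),cv2.COLOR_RGB2BGR))
def ray(c,px,z):
    p=cv2.undistortPoints(np.array(px,float).reshape(-1,1,2),c['K'],c['d']).reshape(-1,2)
    d=np.c_[p[:,0],-p[:,1],-np.ones(len(p))]@c['T'][:3,:3].T
    o=c['T'][:3,3]; return o+d*((z-o[2])/d[:,2:3])
def proj(c,P):
    q=(np.array(P,float).reshape(-1,3)-c['T'][:3,3])@c['T'][:3,:3]
    q[:,1:]*=-1
    return cv2.projectPoints(q,np.zeros(3),np.zeros(3),c['K'],c['d'])[0].reshape(-1,2)
E
python3 - <<'E'
from h import *
a=cap('scene');b=cap('side')
save(a,'a.png');save(b,'b.png')
print(read_state())
print(a['T'],b['T'],a['K'])
E
```

```text
pics
{'time': 0.1, 'qpos': array([ 1.17947321e+00,  2.07319397e-01,  1.54281512e+00, -4.98525129e-06,
        1.39350338e+00, -1.50481252e-01]), 'joint_velocities': array([ 0.0005355 , -0.0022246 , -0.00376959,  0.00061327,  0.00023368,
        0.0020449 ]), 'tau': array([ 2.87231505e-04, -3.71873832e+01, -2.82290643e+01,  7.01198727e-02,
        3.11377889e-02, -3.47144419e-05]), 'tool_pos': array([0.13686779, 0.55771634, 0.20441376]), 'eef_rot': array([-3.77333108e-01, -3.11830173e+00,  3.09702813e-03]), 'ft_force': array([-0.25470943, -0.25671489,  0.63990965]), 'torque': array([-0.03143223,  0.01205479,  0.03838484]), 'finger_force': 0.0, 'grip_width': 0.09424925332062535}
[[ 0.88279801 -0.33329129  0.33103562  1.0837187 ]
 [ 0.46952655  0.64791426 -0.59979324 -0.80596855]
 [-0.01457684  0.68492629  0.72846653  1.03627267]
 [ 0.          0.          0.          1.        ]] [[ 7.92354023e-01  3.86829918e-01 -4.71739034e-01  1.01847445e-01]
 [-6.10060773e-01  5.03656971e-01 -6.11682523e-01 -6.60412790e-01]
 [ 9.77552492e-04  7.72458588e-01  6.35064386e-01  7.50104720e-01]
 [ 0.00000000e+00  0.00000000e+00  0.00000000e+00  1.00000000e+00]] [[432.20492898   0.         286.70441655]
 [  0.         432.20492898 207.77386789]
 [  0.           0.           1.        ]]
```

View pics/a.png

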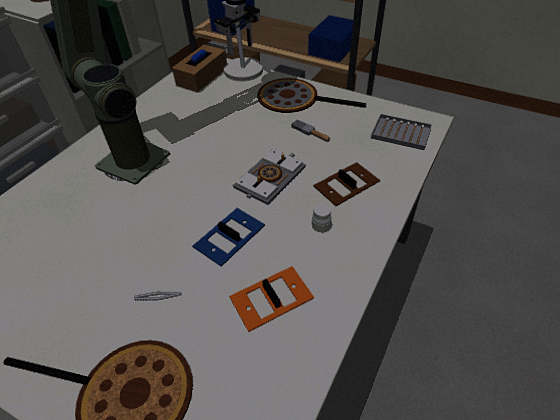

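View pics/b.png

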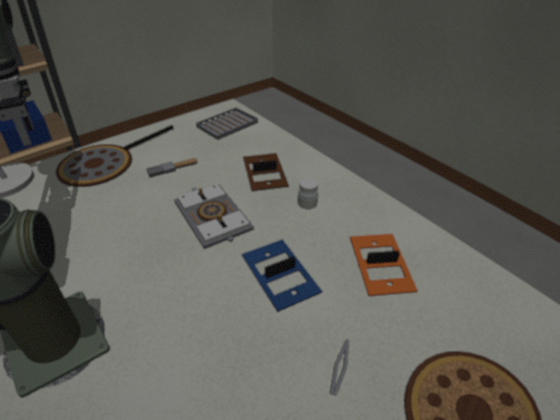

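The scene view shows the blue frame at about (229,237), the cradle at (270,174), the jar at (321,219) and the tweezers at (158,296). In the side view the frame is at (281,273) and the cradle at (213,213).

```bash
cat > m1.py <<'E'
from h import *
for n,(x0,y0,x1,y1),roi in (('scene',(185,200,275,270),(225,140,315,205)),('side',(235,230,330,315),(168,178,258,250))):
    c=cap(n); im=np.asarray(c['img']); hsv=cv2.cvtColor(im,cv2.COLOR_RGB2HSV)
    m=cv2.inRange(hsv,(100,120,40),(130,255,255)); k=np.zeros_like(m); k[y0:y1,x0:x1]=m[y0:y1,x0:x1]
    ys,xs=np.nonzero(k); W=ray(c,np.c_[xs,ys],0.006)
    r=cv2.minAreaRect((W[:,:2]*1000).astype(np.float32)); print(n,'blue',r)
    print(cv2.boxPoints(r).round())
    x0,y0,x1,y1=roi
    big=cv2.resize(im[y0:y1,x0:x1],None,fx=7 if n=='scene' else 6,fy=7 if n=='scene' else 6,interpolation=cv2.INTER_CUBIC)
    cv2.imwrite('pics/crop_%s.png'%n,big[:,:,::-1])
    print(c['d'])
E
python3 m1.py
```

```text
scene blue ((510.0101623535156, -140.78167724609375), (200.09927368164062, 118.79310607910156), 80.1063232421875)
[[ 434. -229.]
 [ 551. -250.]
 [ 586.  -52.]
 [ 469.  -32.]]
[0.04500155 0.         0.         0.         0.        ]
side blue ((507.96563720703125, -141.99957275390625), (195.2389373779297, 114.3797836303711), 80.14967346191406)
[[ 435. -228.]
 [ 548. -248.]
 [ 581.  -56.]
 [ 468.  -36.]]
[-0.09330937  0.          0.          0.          0.        ]
```

View pics/crop_scene.png

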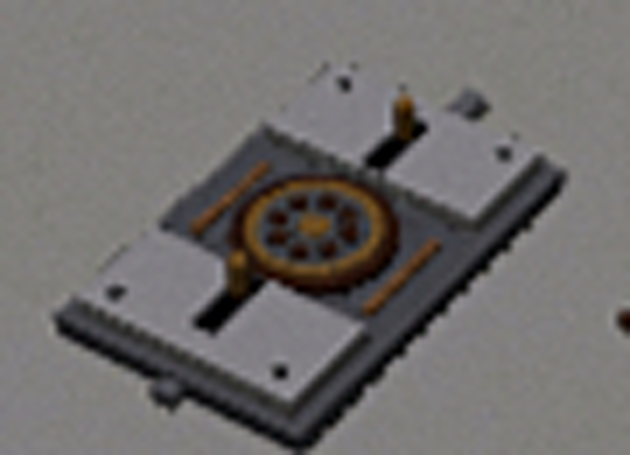

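The crop shows dowel tips near crop (403,100) and (238,257), the roundel at (313,225), and screws in the lands at (344,84), (504,153), (116,292) and (280,372).

Run:
```python
from h import *
c=cap('scene')
f=lambda p:np.array(p)/7+[225-.43,140-.43]
t=ray(c,f([(403,100),(238,257)]),.047); print('tips',t,np.linalg.norm(t[0]-t[1]))
print('roundel',ray(c,f([(314,226)]),.023))
s=ray(c,f([(344,84),(504,153),(280,372),(116,292)]),.026);print('screws',s,s.mean(0))
for a,b in ((s[0],s[3]),(s[1],s[2]),(t[0],t[1])): d=a-b; print(np.degrees(np.arctan2(d[1],d[0])))
```

```text
tips [[0.49609139 0.23359439 0.047     ]
 [0.48115194 0.09394574 0.047     ]] 0.14044547864768436
roundel [[0.48873023 0.15274296 0.023     ]]
screws [[0.44998759 0.25307013 0.026     ]
 [0.5494172  0.24215274 0.026     ]
 [0.52702186 0.05283119 0.026     ]
 [0.42820015 0.0642371  0.026     ]] [0.4886567  0.15307279 0.026     ]
83.41835226093038
83.25368448370106
83.8937870398013
```

Run:
```python
from h import *
s=read_state(); M=R.from_rotvec(s['eef_rot']).as_matrix(); print(M.round(4))
y=M[:,1]; a=np.degrees(np.arctan2(y[1],y[0])); print('tool y at',a,'turn',(80.1-a+90)%180-90)
d=np.array([.509,-.141,.2])-s['tool_pos']; print(d/.03)
```

```text
[[-9.711e-01  2.385e-01 -4.000e-04]
 [ 2.385e-01  9.711e-01 -1.000e-03]
 [ 2.000e-04 -1.100e-03 -1.000e+00]]
tool y at 76.20142638289343 turn 3.898573617106564
[ 12.39985769 -23.3019044   -0.16373387]
```

```bash
python3 -m crank '[0.5,-0.97,0,0,0,0.065,0.5,-0.97,0,0,0,0.065,0.5,-0.97,0,0,0,0.065,0.5,-0.97,0,0,0,0.065,0.5,-0.97,0,0,0,0.065,0.5,-0.97,0,0,0,0.065,0.5,-0.97,0,0,0,0.065,0.5,-0.97,0,0,0,0.065,0.5,-0.97,0,0,0,0.065,0.5,-0.97,0,0,0,0.065]' 60
python3 -m crank '[0.53,-0.97,0,0,0,0,0.53,-0.97,0,0,0,0,0.53,-0.97,0,0,0,0,0.53,-0.97,0,0,0,0,0.53,-0.97,0,0,0,0,0.53,-0.97,0,0,0,0,0.53,-0.97,0,0,0,0,0.53,-0.97,0,0,0,0,0.53,-0.97,0,0,0,0,0.53,-0.97,0,0,0,0]'
python3 -m crank '[0.53,-0.97,0,0,0,0,0.53,-0.97,0,0,0,0,0.53,-0.97,0,0,0,0,0.5,-0.97,0,0,0,0,0,0,0,0,0,0,0,0,0,0,0,0]'
python3 - <<'E'
from h import *
c=cap('wrist'); save(c,'w1.png')
im=np.asarray(c['img']); m=cv2.inRange(cv2.cvtColor(im,cv2.COLOR_RGB2HSV),(100,120,40),(130,255,255))
ys,xs=np.nonzero(m); W=ray(c,np.c_[xs,ys],0.006); r=cv2.minAreaRect((W[:,:2]*1000).astype(np.float32)); print(r)
print(read_state()['tool_pos'])
E
```

```text
time: 1.08
tool_pos: [0.2875, 0.266, 0.2055]
eef_rot: [0.27, 3.129, 0.0]
ft_force: [0.4, -0.1, -0.2]
grip_width: 0.0563
finger_force: 0.0
time: 1.92
tool_pos: [0.4466, -0.0253, 0.2055]
eef_rot: [0.272, 3.129, 0.0]
ft_force: [1.0, 0.2, 0.3]
grip_width: 0.0564
finger_force: 0.0
time: 2.42
tool_pos: [0.509, -0.1412, 0.205]
eef_rot: [-0.275, -3.129, -0.001]
ft_force: [-0.8, 0.2, 0.3]
grip_width: 0.0565
finger_force: 0.0
((512.244873046875, -139.51341247558594), (197.5894012451172, 118.52374267578125), 80.05947875976562)
[ 0.50844534 -0.14003293  0.20494329]
```

View pics/w1.png

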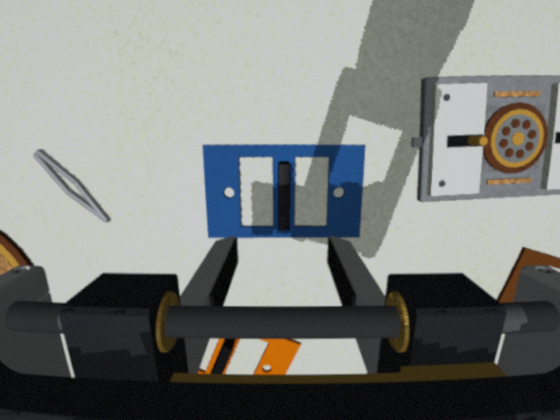

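The wrist view shows the frame centred at (284,191), fingers straddling the bar correctly. I'll go down and grip.

```bash
python3 -m crank '[0.07,0,-0.9,0,0,0,0,0,-0.9,0,0,0,0,0,-0.9,0,0,0,0,0,-0.9,0,0,0,0,0,-0.9,0,0,0,0,0,-0.9,0,0,0,0,0,-0.6,0,0,0,0,0,-0.4,0,0,0,0,0,0,0,0,0,0,0,0,0,0,0]' 60
python3 -m crank '[0,0,0,0,0,0,0,0,0,0,0,0,0,0,0,0,0,0,0,0,0,0,0,0,0,0,0,0,0,0,0,0,0,0,0,0]' 0 40
python3 -m crank '[0,0,0.2,0,0,0,0,0,0.5,0,0,0,0,0,0.9,0,0,0,0,0,0.9,0,0,0,0,0,0.9,0,0,0,0,0,0.7,0,0,0,0,0,0.4,0,0,0,0,0,0.2,0,0,0,0,0,0,0,0,0]'
```

```text
time: 3.3
tool_pos: [0.5107, -0.1391, 0.0136]
eef_rot: [-0.269, -3.129, -0.001]
ft_force: [0.8, 0.1, 1.0]
grip_width: 0.0564
finger_force: 0.0
time: 3.8
tool_pos: [0.5112, -0.1401, 0.0138]
eef_rot: [0.271, 3.129, -0.0]
ft_force: [-0.4, -0.7, 0.3]
grip_width: 0.0199
finger_force: 0.0
time: 4.55
tool_pos: [0.5113, -0.1402, 0.1552]
eef_rot: [0.271, 3.128, -0.001]
ft_force: [-0.7, 0.0, -3.9]
grip_width: 0.0137
finger_force: 40.0
```

```bash
cat > fr.py <<'E'
from h import *
import sys
# frame pose relative to the tool, from the wrist picture; g = TCP height above underside
g=float(sys.argv[1]); n=sys.argv[2]
s=read_state(); c=cap('wrist'); save(c,n)
im=np.asarray(c['img']); m=cv2.inRange(cv2.cvtColor(im,cv2.COLOR_RGB2HSV),(100,120,25),(130,255,255))
nn,l,st,_=cv2.connectedComponentsWithStats(m); k=1+st[1:,4].argmax(); m=(l==k).astype(np.uint8)*255
z=s['tool_pos'][2]-g+.006
M=R.from_rotvec(s['eef_rot']).as_matrix(); print('tool',s['tool_pos'],'tooly',np.degrees(np.arctan2(M[1,1],M[0,1]))%180, 'tilt',M[:,2])
ys,xs=np.nonzero(m); W=ray(c,np.c_[xs,ys],z); print('rect',cv2.minAreaRect((W[:,:2]*1000).astype(np.float32)))
cn,h=cv2.findContours(m,cv2.RETR_CCOMP,cv2.CHAIN_APPROX_NONE)
for q,hh in zip(cn,h[0]):
    if hh[3]>=0 and cv2.contourArea(q)>30:
        mo=cv2.moments(q); p=(mo['m10']/mo['m00'],mo['m01']/mo['m00']); w=ray(c,[p],z)[0]
        print('hole area',cv2.contourArea(q),np.round(p,1),(w*1000).round(1))
E
python3 fr.py 0.0138 w2.png
```

```text
tool [ 0.51128797 -0.14016736  0.15522714] tooly 80.10226759520876 tilt [ 1.35286465e-03 -6.36861054e-04 -9.99998882e-01]
rect ((505.5404968261719, -138.36399841308594), (194.77230834960938, 104.56889343261719), 80.21543884277344)
hole area 310.0 [384.5 242.1] [521.9 -73.5 147.4]
hole area 325.5 [179.8 242.1] [ 499.  -205.8  147.4]
```

View pics/w2.png

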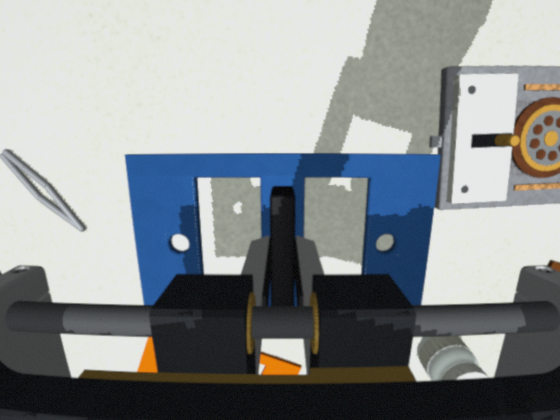

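The wrist view shows the frame held by its bar, corners at (127,154) and (437,154) and holes at (180,242) and (385,242). The hole spacing comes out short, so the frame hangs lower than I assumed. I'll get its pose from the known points with PnP.

Run:
```python
from h import *
s=read_state(); c=cap('wrist'); print('cam',c['T'].round(3).tolist(), c['K'][0,0])
obj=np.array([[-60,-100,6],[-60,100,6],[0,-70,4],[0,70,4],[-45,-55.5,6],[-45,55.5,6],[-45,-14.5,6],[-45,14.5,6]],float)/1000
px=np.array([[126,154],[438,154],[179.8,242.1],[384.5,242.1],[197,177],[370,177],[261.5,177],[304,177]],float)
ok,rv,tv=cv2.solvePnP(obj,px,c['K'],c['d'],flags=cv2.SOLVEPNP_SQPNP)
rv,tv=cv2.solvePnPRefineLM(obj,px,c['K'],c['d'],rv,tv)
print('res',(cv2.projectPoints(obj,rv,tv,c['K'],c['d'])[0].reshape(-1,2)-px).round(1).tolist())
F=np.diag([1,-1,-1.]); Rw=c['T'][:3,:3]@F@cv2.Rodrigues(rv)[0]; tw=c['T'][:3,:3]@F@tv.ravel()+c['T'][:3,3]
print('frame origin',tw.round(4),'axes\n',Rw.round(4)); print('tool',s['tool_pos'])
```

```text
cam [[0.17, -0.955, -0.242, 0.442], [0.985, 0.165, 0.041, -0.128], [0.001, -0.246, 0.969, 0.333], [0.0, 0.0, 0.0, 1.0]] 303.9969877934939
res [[0.2, -0.1], [0.1, 0.3], [0.5, 0.4], [0.1, -0.1], [-0.5, -0.1], [-0.9, 0.0], [-1.1, -0.2], [1.7, -0.2]]
frame origin [ 0.5129 -0.1394  0.1338] axes
 [[ 0.9849  0.1723 -0.0147]
 [-0.1721  0.985   0.0136]
 [ 0.0168 -0.0108  0.9998]]
tool [ 0.51046914 -0.13979845  0.1538471 ]
```

Frame sits 20 mm below the TCP: it slipped during the lift and is gripped only at the bar's top. I'll set it down and regrip, waiting for the fingers to close.

```bash
python3 -m crank '[0,0,-0.5,0,0,0,0,0,-0.9,0,0,0,0,0,-0.9,0,0,0,0,0,-0.9,0,0,0,0,0,-0.6,0,0,0,0,0,-0.3,0,0,0,0,0,-0.15,0,0,0,0,0,-0.1,0,0,0,0,0,-0.05,0,0,0,0,0,0,0,0,0]'
python3 -m crank '[0,0,-0.05,0,0,0,0,0,0,0,0,0]'
```

```text
time: 5.48
tool_pos: [0.5117, -0.1404, 0.0232]
eef_rot: [0.271, 3.128, -0.001]
ft_force: [-0.6, -0.1, -3.4]
grip_width: 0.0139
finger_force: 40.0
time: 5.65
tool_pos: [0.5117, -0.1403, 0.0218]
eef_rot: [0.271, 3.128, -0.001]
ft_force: [0.4, -0.9, -3.8]
grip_width: 0.0136
finger_force: 40.0
```

```bash
python3 -m crank '[0,0,-0.04,0,0,0,0,0,-0.04,0,0,0,0,0,0,0,0,0]'
python3 -m crank '[0,0,0,0,0,0,0,0,0,0,0,0,0,0,0,0,0,0,0,0,-0.15,0,0,0,0,0,-0.15,0,0,0,0,0,0,0,0,0]' 45
python3 -m crank '[0,0,0,0,0,0,0,0,0,0,0,0,0,0,0,0,0,0,0,0,0,0,0,0,0,0,0,0,0,0,0,0,0,0,0,0,0,0,0,0,0,0,0,0,0,0,0,0,0,0,0,0,0,0,0,0,0,0,0,0]' 0 45
```

```text
time: 5.9
tool_pos: [0.5109, -0.14, 0.0186]
eef_rot: [0.271, 3.13, -0.0]
ft_force: [0.4, -0.5, -3.6]
grip_width: 0.0141
finger_force: 40.0
time: 6.4
tool_pos: [0.5102, -0.1396, 0.0086]
eef_rot: [-0.271, -3.128, -0.001]
ft_force: [-0.7, -0.4, -0.4]
grip_width: 0.0421
finger_force: 0.0
time: 7.23
tool_pos: [0.5111, -0.14, 0.0097]
eef_rot: [0.271, 3.13, -0.0]
ft_force: [-0.1, -0.8, -0.1]
grip_width: 0.0136
finger_force: 45.0
```

```bash
python3 -m crank '[0,0,0.2,0,0,0,0,0,0.5,0,0,0,0,0,0.9,0,0,0,0,0,0.9,0,0,0,0,0,0.9,0,0,0,0,0,0.7,0,0,0,0,0,0.4,0,0,0,0,0,0.2,0,0,0,0,0,0,0,0,0]'
python3 -m crank '[0,0.3,0,0,0,0.05,-0.08,0.8,0,0,0,0.05,-0.08,0.9,0,0,0,0.05,-0.08,0.9,0,0,0,0.05,-0.08,0.9,0,0,0,0.05,-0.08,0.9,0,0,0,0.05,-0.08,0.9,0,0,0,0.05,-0.08,0.9,0,0,0,0.05,-0.08,0.9,0,0,0,0.05,-0.08,0.9,0,0,0,0.05]'
python3 -m crank '[0,0.8,0,0,0,0.07,0,0.6,0,0,0,0,0,0.3,0,0,0,0,0,0,0,0,0,0,0,0,0,0,0,0]'
python3 fr.py 0.0095 w3.png
python3 - <<'E'
from h import *
a=cap('scene');b=cap('side')
ca=np.asarray(a['img'])[95:215,190:340];cb=np.asarray(b['img'])[140:260,140:290]
o=np.vstack([cv2.resize(x,None,fx=2.5,fy=2.5,interpolation=cv2.INTER_CUBIC) for x in (ca,cb)])
w=cv2.imread('pics/w3.png')[:,:,::-1]
o2=np.zeros((600,800,3),np.uint8); o2[:600,:375]=o; o2[:315,375:795]=cv2.resize(w,(420,315)); cv2.imwrite('pics/m3.png',o2[:,:,::-1])
E
```

```text
time: 7.98
tool_pos: [0.5113, -0.1401, 0.1513]
eef_rot: [0.271, 3.129, -0.001]
ft_force: [0.8, 1.0, -3.6]
grip_width: 0.0135
finger_force: 45.0
time: 8.82
tool_pos: [0.4869, 0.1108, 0.1481]
eef_rot: [-0.188, -3.131, 0.0]
ft_force: [0.5, 0.9, -3.7]
grip_width: 0.0135
finger_force: 45.0
time: 9.23
tool_pos: [0.4882, 0.1598, 0.1492]
eef_rot: [-0.175, -3.134, 0.002]
ft_force: [-0.8, -0.1, -3.8]
grip_width: 0.0134
finger_force: 45.0
tool [0.48822004 0.1598416  0.1491824 ] tooly 83.59557226309661 tilt [-0.00275496 -0.00117624 -0.99999551]
rect ((481.031494140625, 160.87203979492188), (198.32664489746094, 101.68885040283203), 83.76988983154297)
hole area 326.5 [388.5 246.2] [496.1 228.1 145.7]
hole area 339.5 [175.8 246.1] [481.   92.  145.7]
```

View pics/m3.png

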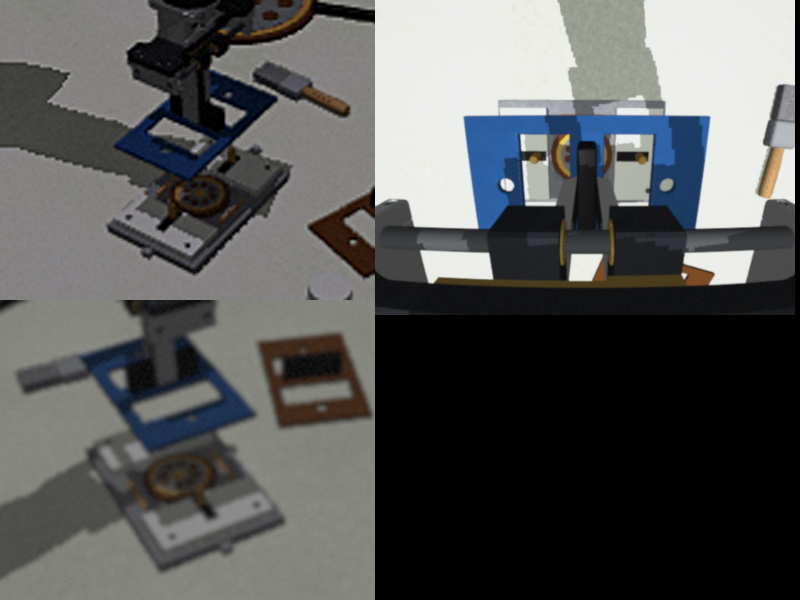

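The mosaic shows the frame level above the cradle; in the wrist view both dowels show through the windows, near full-size pixels (212,211) and (355,211), with the holes at (176,246) and (388,246).

Run:
```python
from h import *
from scipy.optimize import brentq
s=read_state(); c=cap('wrist'); im=np.asarray(c['img']); hsv=cv2.cvtColor(im,cv2.COLOR_RGB2HSV)
m=cv2.inRange(hsv,(12,110,60),(32,255,255))
tips=[]
for x0,x1 in((190,240),(335,385)):
    k=m[190:232,x0:x1]; n,l,st,ce=cv2.connectedComponentsWithStats(k)
    for i in range(1,n):
        if st[i,4]>15: print(x0,st[i,:5]+[x0,190,0,0,0],ce[i]+[x0,190])
cv2.imwrite('pics/tips.png',cv2.resize(im[185:275,150:410],None,fx=3,fy=3,interpolation=cv2.INTER_CUBIC)[:,:,::-1])
h=[(388.5,246.2),(175.8,246.1)]
sp=lambda z:np.linalg.norm(np.diff(ray(c,h,z),axis=0))-.14
z=brentq(sp,.05,.2); print('hole z',z,ray(c,h,z),ray(c,h,z).mean(0)); print('at .143',ray(c,h,.143).mean(0))
print(s['tool_pos'])
```

```text
190 [206 202  16  15 163] [213.99386503 208.51533742]
335 [348 202  16  15 159] [355.00628931 209.05031447]
hole z 0.14248468789711738 [[0.498895   0.22855694 0.14248469]
 [0.4830971  0.08945113 0.14248469]] [0.49099605 0.15900404 0.14248469]
at .143 [0.49079929 0.15902642 0.143     ]
[0.48912687 0.15892504 0.15006287]
```

View pics/tips.png

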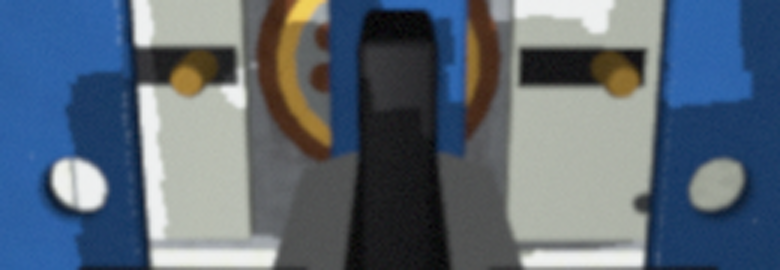

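In the crop the dowel tips are at (187,80) and (622,81), which is full-size (212.2,211.5) and (357.2,211.8).

Run:
```python
from h import *
s=read_state(); c=cap('wrist')
t=ray(c,[(357.2,211.7),(212.2,211.5)],.048); h=ray(c,[(388.5,246.2),(175.8,246.1)],.1425)
d=t[0]-t[1];print(t,np.linalg.norm(d),np.degrees(np.arctan2(d[1],d[0])))
d=h[0]-h[1];print(h,np.degrees(np.arctan2(d[1],d[0])))
m=t.mean(0)-h.mean(0);print('shift mm',m*1000,'units',m/.03, s['tool_pos'])
```

```text
[[0.50036558 0.23038846 0.048     ]
 [0.48449977 0.09231743 0.048     ]] 0.13897961446569082 83.44486454139599
[[0.49917147 0.22862252 0.1425    ]
 [0.48330071 0.08938306 0.1425    ]] 83.49739022626984
shift mm [  1.19658219   2.3501551  -94.5       ] units [ 0.03988607  0.0783385  -3.15      ] [0.48929142 0.15892311 0.15026555]
```

```bash
python3 -m crank '[0.04,0.08,-0.2,0,0,0,0,0,-0.5,0,0,0,0,0,-0.7,0,0,0,0,0,-0.6,0,0,0,0,0,-0.4,0,0,0,0,0,-0.2,0,0,0,0,0,-0.1,0,0,0,0,0,0,0,0,0,0,0,0,0,0,0]'
python3 fr.py 0.0095 w4.png
python3 - <<'E'
import cv2
i=cv2.imread('pics/w4.png'); cv2.imwrite('pics/w4c.png',cv2.resize(i[185:285,150:410],None,fx=3,fy=3,interpolation=cv2.INTER_CUBIC))
E
```

```text
time: 10.23
tool_pos: [0.4913, 0.1624, 0.0702]
eef_rot: [0.178, 3.135, 0.0]
ft_force: [1.1, 0.1, -3.7]
grip_width: 0.014
finger_force: 45.0
tool [0.4913206  0.16243125 0.07021251] tooly 83.51206456768207 tilt [ 1.39529230e-03  2.01686110e-04 -9.99999006e-01]
rect ((484.17254638671875, 163.42047119140625), (198.33082580566406, 101.76702880859375), 83.6401596069336)
hole area 329.0 [388.5 246.2] [499.3 230.8  66.7]
hole area 331.0 [175.9 246. ] [483.9  94.7  66.7]
```

View pics/w4c.png

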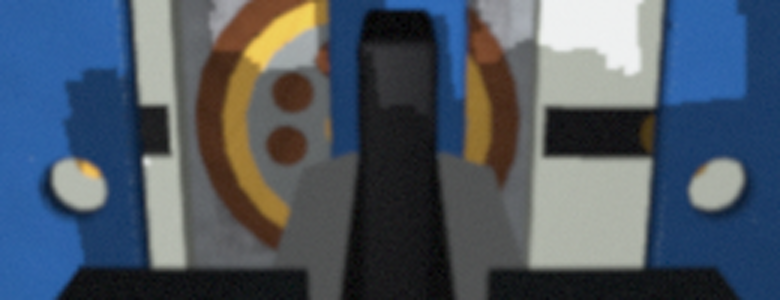

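The close view shows a brass edge in each hole, at (88,168) and (703,165) in the crop: symmetric, as expected from parallax. I'll compare with where an aligned tip should appear.

Run:
```python
from h import *
c=cap('wrist'); im=np.asarray(c['img']); hsv=cv2.cvtColor(im,cv2.COLOR_RGB2HSV)
zt=read_state()['tool_pos'][2]; print(zt)
h=ray(c,[(388.5,246.2),(175.9,246.0)],.0625); print(np.linalg.norm(h[0]-h[1]),h.mean(0))
t=np.linspace(0,2*np.pi,13)[:-1]
for i,p in enumerate(h):
    P=np.c_[p[0]+.00475*np.cos(t),p[1]+.00475*np.sin(t),np.full(12,.048)]
    q=proj(c,P); u=q.mean(0); print('pred tip',u.round(1),'semi',np.ptp(q,axis=0)/2)
    x,y=(375,235) if i==0 else (163,235)
    m=cv2.inRange(hsv[y:y+24,x:x+26],(5,90,50),(32,255,255)); ys,xs=np.nonzero(m); 
    print('brass px',list(zip((xs+x).tolist(),(ys+y).tolist())))
    print('1mm x,y ->',proj(c,[[p[0]+.001,p[1],.048],[p[0],p[1]+.001,.048]])-proj(c,[[p[0],p[1],.048]]))
```

```text
0.07068195838287296
0.14028321846607933 [0.49362556 0.1626572  0.0625    ]
pred tip [381.6 238.8] semi [6.65119129 6.31218059]
brass px []
1mm x,y -> [[ 0.03575     1.32720887]
 [ 1.40003607 -0.15532905]]
pred tip [182.8 238.6] semi [6.53526476 6.32562199]
brass px [(176, 239), (177, 239), (178, 239), (179, 239), (176, 240), (177, 240), (178, 240), (179, 240), (180, 240), (177, 241), (178, 241), (179, 241), (180, 241), (181, 241), (182, 241), (178, 242), (179, 242), (180, 242), (181, 242), (182, 242), (180, 243), (181, 243), (182, 243)]
1mm x,y -> [[ 0.27477675  1.33009925]
 [ 1.37649932 -0.14380588]]
```

Run:
```python
from h import *
c=cap('wrist'); im=np.asarray(c['img']).astype(int)
print((im[...,0]-im[...,2])[236:250,376:400]); print((im[...,0]-im[...,2])[236:250,166:188])
print(read_state()['tool_pos'])
from scipy.optimize import least_squares
```

```text
[[-73 -74 -75 -72 -73 -78 -75 -72 -74 -73 -79 -72 -69 -69 -63 -63 -65 -65
  -68 -72 -72 -69 -71 -73]
 [-75 -73 -74 -74 -74 -70 -74 -73 -72 -71 -65 -52 -44 -39 -35 -33 -36 -40
  -50 -57 -66 -72 -73 -74]
 [-74 -73 -75 -74 -73 -73 -73 -72 -67 -52 -39 -22 -13 -10  -8  -8 -11 -14
  -20 -32 -43 -58 -69 -70]
 [-76 -71 -75 -73 -74 -70 -69 -55 -35 -21  -9  -5   2   3   4   3   4   1
   -3  -9 -17 -41 -64 -69]
 [-73 -71 -73 -71 -71 -69 -53 -18   4   4   3   4   6   4   6   6   6   4
    3   2  -6 -23 -49 -66]
 [-74 -76 -74 -71 -72 -56 -17  16  20  12   6   7   5   6   5   7   6   7
    6   4  -1 -14 -37 -63]
 [-72 -71 -73 -72 -59 -31   3  18  15   9   7   7   7   6   5   7   5   6
    5   5   2  -6 -25 -54]
 [-75 -74 -75 -68 -44 -15   5   9   7   6   6   5   5   6   6   6   5   4
    5   6   4  -3 -20 -49]
 [-77 -73 -71 -60 -29  -6   5   6   5   6   4   6   6   6   6   6   5   6
    5   6   4  -2 -20 -46]
 [-72 -72 -70 -52 -19   0   4   6   6   6   5   6   6   7   5   5   7   6
    5   3   4  -3 -18 -42]
 [-74 -72 -65 -40 -10   2   5   6   6   6   7   6   6   6   6   6   5   7
    7   6   1  -
[... 1260 characters left out ...]
5    5    4    6    4    5    6    8    8   13
    22   24   18    5  -16  -47  -72  -72]
 [ -22   -6    4    6    7    6    6    7    7    6    5    5    7    6
     7    6    6    2  -10  -36  -67  -74]
 [ -22   -6    6    5    6    6    6    6    5    6    5    7    6    6
     5    5    6    4   -8  -30  -58  -70]
 [ -24   -9    1    6    5    6    6    6    6    6    7    6    6    5
     6    6    5    4   -5  -24  -53  -73]
 [ -34  -16   -4    4    6    6    7    5    6    6    5    5    6    5
     4    6    7    5   -3  -22  -52  -70]
 [ -42  -28  -10    0    3    7    5    5    6    5    5    5    6    7
     6    5    5    4   -5  -22  -52  -71]]
[0.49155292 0.16256968 0.07063368]
```

Both tip edges read about 1 mm off in x and y, matching the tool's measured overshoot, so I'll correct by that and lower slowly.

```bash
python3 -m crank '[-0.03,-0.033,0,0,0,0,0,0,0,0,0,0,0,0,-0.08,0,0,0,0,0,-0.08,0,0,0,0,0,-0.08,0,0,0,0,0,-0.08,0,0,0,0,0,-0.08,0,0,0,0,0,-0.06,0,0,0,0,0,0,0,0,0]'
python3 -m crank '[0,0,-0.05,0,0,0,0,0,-0.05,0,0,0,0,0,0,0,0,0]'
```

```text
time: 11.13
tool_pos: [0.4896, 0.1614, 0.0553]
eef_rot: [-0.178, -3.136, 0.0]
ft_force: [0.1, -1.3, -4.3]
grip_width: 0.0133
finger_force: 45.0
time: 11.38
tool_pos: [0.49, 0.1614, 0.0527]
eef_rot: [0.178, 3.136, 0.0]
ft_force: [1.3, -0.2, -3.5]
grip_width: 0.0135
finger_force: 45.0
```

No contact force with the tips inside the holes. Continuing down.

```bash
python3 -m crank '[0,0,-0.08,0,0,0,0,0,-0.08,0,0,0,0,0,-0.08,0,0,0,0,0,0,0,0,0]'
python3 -m crank '[0,0,-0.07,0,0,0,0,0,-0.07,0,0,0,0,0,-0.05,0,0,0,0,0,-0.04,0,0,0,0,0,0,0,0,0]'
```

```text
time: 11.72
tool_pos: [0.4899, 0.1614, 0.0452]
eef_rot: [0.178, 3.136, 0.0]
ft_force: [2.0, -0.1, -4.0]
grip_width: 0.0141
finger_force: 45.0
time: 12.13
tool_pos: [0.4899, 0.1614, 0.0385]
eef_rot: [0.178, 3.136, 0.0]
ft_force: [1.8, -1.0, -3.8]
grip_width: 0.0138
finger_force: 45.0
```

```bash
python3 -m crank '[0,0,-0.04,0,0,0,0,0,-0.03,0,0,0,0,0,0,0,0,0]'
python3 -m crank '[0,0,-0.03,0,0,0,0,0,0,0,0,0]'
python3 -m crank '[0,0,-0.03,0,0,0,0,0,0,0,0,0]'
```

```text
time: 12.38
tool_pos: [0.4899, 0.1614, 0.0365]
eef_rot: [0.177, 3.136, 0.0]
ft_force: [2.8, -0.3, -2.8]
grip_width: 0.0137
finger_force: 45.0
time: 12.55
tool_pos: [0.4899, 0.1614, 0.0357]
eef_rot: [0.178, 3.136, 0.0]
ft_force: [2.7, -1.0, -3.3]
grip_width: 0.0138
finger_force: 45.0
time: 12.72
tool_pos: [0.4899, 0.1614, 0.0356]
eef_rot: [0.177, 3.136, -0.0]
ft_force: [-0.9, -1.7, 4.4]
grip_width: 0.0133
finger_force: 45.0
```

The lands are carrying the frame now. Release, check, and rise.

```bash
python3 -m crank '[0,0,0,0,0,0,0,0,0,0,0,0,0,0,0,0,0,0,0,0,0,0,0,0,0,0,0,0,0,0]' 40
python3 -m crank '[0,0,0.1,0,0,0,0,0,0.3,0,0,0,0,0,0.8,0,0,0,0,0,0.9,0,0,0,0,0,0.9,0,0,0,0,0,0.9,0,0,0,0,0,0.9,0,0,0,0,0,0.5,0,0,0,0,0,0,0,0,0]'
python3 fr.py 0.1617 w5.png
python3 - <<'E'
from h import *
s=read_state();c=cap('wrist');print(s['tool_pos'])
a=cap('scene');b=cap('side')
f=lambda x:cv2.resize(x,(400,300),interpolation=cv2.INTER_CUBIC)
o=np.zeros((600,800,3),np.uint8);o[:300,:400]=f(np.asarray(a['img'])[130:220,210:330]);o[:300,400:]=f(np.asarray(b['img'])[165:255,150:270]);o[300:,:400]=f(np.asarray(c['img']))
cv2.imwrite('pics/m5.png',o[:,:,::-1])
E
```

```text
time: 13.13
tool_pos: [0.4892, 0.1615, 0.0345]
eef_rot: [-0.177, -3.136, 0.0]
ft_force: [0.1, 0.1, 0.5]
grip_width: 0.0372
finger_force: 0.0
time: 13.88
tool_pos: [0.4929, 0.162, 0.1993]
eef_rot: [0.177, 3.127, 0.003]
ft_force: [1.3, -0.1, -0.3]
grip_width: 0.0377
finger_force: 0.0
tool [0.49287324 0.16198049 0.19925035] tooly 83.53117951250957 tilt [ 0.00994543  0.0015578  -0.99994933]
rect ((489.52471923828125, 161.40292358398438), (192.2451629638672, 114.33487701416016), 83.50421142578125)
hole area 176.5 [341.9 194.8] [499.2 229.7  43.6]
hole area 168.0 [219.4 194.4] [483.4  93.   43.6]
hole area 885.5 [281.  196.2] [493.2 161.4  43.6]
hole area 2877.0 [311.  191.1] [491.1 195.4  43.6]
hole area 2819.5 [251.3 190.8] [483.4 129.1  43.6]
[0.49133157 0.16172196 0.19656456]
```

View pics/m5.png

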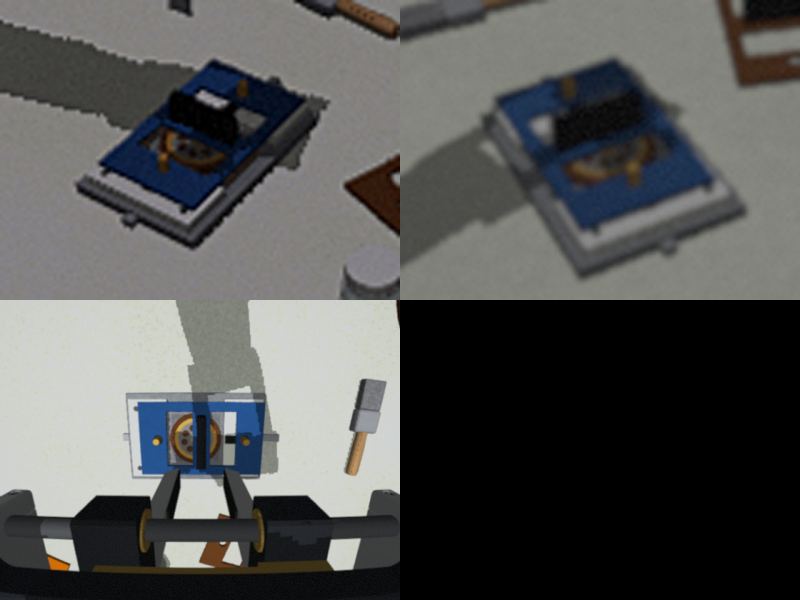

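The mosaic shows both brass dowels standing through the holes (wrist panel at about (156,441) and (246,441)). The frame lies flat on the lands and the roundel is undisturbed.

```bash
python3 -c "
from rig import sign_off
print(sign_off())"
```

```text
the job is handed in; nothing more can be done
None
```

The blue frame lies flat on the cradle's lands with a dowel through each hole; the roundel, jar, brush and tweezers look undisturbed in the pictures, and the job is handed in (no verdict was returned).

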